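Put the sockets back in their set tray

ROBOT

A 7-joint arm with a two-finger parallel gripper is mounted at the origin on the work surface. World frame = base frame: x ahead of the robot, y to its left, z up, the work surface at z = 0. Lengths are in mm, angles in rad, forces in N, time in s.
With the tool pointing down it reaches from about 425 to 950 mm from the base axis. Payload 4.7 kg.
Tool frame: the origin (TCP) lies at the very end of the fingers, on their centre line; the grasp point (between the pads) lies 19 mm behind it (tcp_to_grasp is the distance from the TCP to the grasp point, in mm); z points along the fingers, y is the direction in which the jaws open and shut (so a half turn about z gives the same grasp; the last joint's range is limited). The gripper opens to 85 mm and grips with 20 to 120 N. Pads are 22 mm wide; open, the fingers measure 114 mm over their backs; the gripper's body (76 mm by 85 mm) begins 54 mm behind the grasp point. The pads swing forward as they close: fully open they stand 13 mm farther back than shut.
Start: joints at [-0.029, 0.469, -0.049, 1.532, 0.024, 1.141, -0.082], TCP at [675.017, 0.046, 231.335] pointing down, gripper open.
Joint ranges: [-2.59, 2.59], [-0.33, 1.99], [-1.39, 1.29], [0.1, 2.45], [-1.04, 4.18], [0.21, 1.99], [-2.66, 2.66]. Speed limits (rad/s): [2.57, 2.57, 3.14, 3.14, 3.14, 3.14, 3.14].

INTERFACE

Orientations are given as a unit quaternion [w, x, y, z].
In Python, from workcell import read_state, capture, camera_params, hand_in, tcp_to_grasp gives the robot as it stands.
- The arm moves only by the tool jog_arm, never from a script. Its argument "deltas" is a list of rows, each a list of 3 entries, a list of its own where there are three numbers: the shift along the tool's x, y, z in mm, then the turn, a rotation vector about the tool's x, y, z in degrees, then the opening, from 0 (shut) to 1 (fully open). In form: [[[x, y, z], [wx, wy, wz], gripper], ...]. A call has 1 to 5 rows; each row shifts and turns the pose as measured when the row begins, along the tool's axes as they then stand; what a row does not reach is not made up. A row lasts 1/10 s, in which the tool goes at most 50 mm and 8.59 degrees, less where a joint would pass 70% of its speed; a pose out of reach is approached as far as the arm can. A call is refused whole if a number of a shift passes 50 or a number of a turn 8.59, either way. A call with a gripper value outside its range is refused whole. The fingers move at their own pace and stop on an object; "squeeze" is the grip in N (left out, the last holds). Time passes only in rows, so rows that do not move let the fingers close. It gives the time, the measured TCP pose, the force and the opening at its end, in the units of the state.
- read_state(): the state, without advancing time (a new reading comes with each control period).
- capture(name): name is "scene" or "side" or "wrist"; returns (picture, depth): 400x640x3 uint8, red, green, blue; 400x640 float32, mm along the optical axis (not along the pixel's ray), 0 where there is no reading.
- camera_params(name): a dict with "vertical_fov" (degrees; the focal length in pixels is half the picture's height over the tangent of half this angle, whatever the lens; pixels are square), "cx", "cy" (the principal point, pixels), "k1" (the pictures are not rectified: a ray, as slopes to the right and down, at radius r is drawn at 1 + k1 r^2 times it, then the intrinsics apply), "position" and "attitude" of the camera in the world; the wrist camera has in their place "hand_eye" (4x4, takes a point from camera to tool coordinates, whose origin is the TCP and whose axes are the flange's). Camera axes: x right, y down, z forward; pixel columns grow to the right and rows downward; lengths in mm; the calibration is good to about 2 mm. A picture is of the moment at which its call begins: read the wrist's pose just before it. camera_params takes no time and is no camera call.
- hand_in(): hands the job in, once; it reports no verdict.
The state is a dict: "t": time; "qpos": joint angles; "qd": joint speeds; "joint_efforts": joint torques, N m; "ee_pos": TCP position; "eef_rot": TCP orientation; "contact_force": force on the tool from outside, world axes, zero at the start; "wrist_torque": the same for the moment, N m; "width": opening from 0.0 (shut) to 1.0 (fully open).
Only numpy, scipy, OpenCV 4.12 (cv2) and the standard library are available. Lean on these libraries where they do the work, as an engineer would, in place of code of your own. Each camera call takes 0.05 s, during which the arm holds its last target.

TASK

Put the socket set away in the grey tray: stand each of the three hex-mouthed sockets upright, fully down, in the well of its size (smallest socket in the smallest well, middle in the middle, largest in the largest), and lay the extension bar lengthwise in the open channel beside the wells, resting on the tray floor. The small socket stands nested inside a plain spacer sleeve: lift it out and leave the sleeve, like the flanged bushing, standing where it is on the bench; those two are engine parts and do not belong in the set.

Things in the scene. Friction and masses are not known exactly. Their poses are not given: they have to be found in the camera images.
- socket_small: Small socket (hex-mouthed drive socket): plain upright steel cylinder, 22 mm in diameter, 55 mm high, about 70 g, dark hexagonal recess in its top. Origin: centre of its underside; z up along its axis. It starts standing on the bench inside the sleeve, with about 3 mm of play all round, so its upper 33 mm stick out.
- socket_medium: Medium socket (hex-mouthed drive socket): plain upright steel cylinder, 32 mm in diameter, 56 mm high, about 150 g, dark hexagonal recess in its top. Origin: centre of its underside; z up along its axis. Starts upright on the bench.
- socket_large: Large socket (hex-mouthed drive socket): plain upright steel cylinder, 44 mm in diameter, 60 mm high, about 260 g, dark hexagonal recess in its top. Origin: centre of its underside; z up along its axis. Starts upright on the bench.
- extension: Extension bar: plain steel bar lying on its side, 135 mm long: round shank 12 mm in diameter, hexagonal collars 18 mm across flats at both ends (inner faces 42.5 mm from the middle), a 9 mm square drive on the +x end; about 140 g. Origin: middle of the shank, on its axis, 9 mm above what it rests on; x runs along the bar.
- well_small: Small socket's holder: grey block 74 x 74 mm, 20 mm high, fixed on the tray floor, with one round well 38 mm across, 14 mm deep, dark-floored, at its centre: the smallest of the three wells. Origin: centre of its underside, 4 mm above the bench; well floor 6 mm above the origin; z up, sides parallel to the tray's. The blocks stand side by side in any order.
- well_medium: Medium socket's holder: grey block 74 x 74 mm, 20 mm high, fixed on the tray floor, with one round well 48 mm across, 14 mm deep, dark-floored, at its centre: the middle of the three wells. Origin: centre of its underside, 4 mm above the bench; well floor 6 mm above the origin; z up, sides parallel to the tray's. The blocks stand side by side in any order.
- well_large: Large socket's holder: grey block 74 x 74 mm, 20 mm high, fixed on the tray floor, with one round well 60 mm across, 14 mm deep, dark-floored, at its centre: the largest of the three wells. Origin: centre of its underside, 4 mm above the bench; well floor 6 mm above the origin; z up, sides parallel to the tray's. The blocks stand side by side in any order.
- tray: Grey tray fixed to the bench, 154 (its x) by 238 mm (its y), rim 16 mm high, walls and floor 4 mm thick. Origin: centre of its underside; z up. Well blocks in a row at x = +35, y = -75, 0, +75 mm. The rest of the floor, x = -73 to -2, y = -115 to +115 mm, is the open channel for the extension bar; its middle is at x = -37, y = 0.
- sleeve: Look-alike, to be left: plain steel spacer sleeve (tube) standing loose on the bench, 44 mm outside and 28 mm inside diameter, 22 mm high, 150 g, round the small socket at the start. Origin: centre of its underside; z up.
- bushing: Look-alike, to be left: plain steel flanged bushing standing on the bench, 32 mm in diameter and 50 mm high with a round bore in its top and a flange 56 mm in diameter, 6 mm thick, at its foot; 220 g. Origin: centre of its underside; z up.
Not all that is in view belongs to the job. Several things have the shape of the extension; the one meant has the colours described above. Leave any brown look-alike of the socket_small alone.

How it is judged:
By the outcome, as a careful person would: the job done as asked, in the order asked, and still so for the second after the job is handed in, with the robot touching nothing.
It also fails if it takes over 118 s, if anything falls off the work surface, if the arm or the gripper's body presses on something with over 40 N, if the wrist force passes 120 N, or if a joint passes its speed limit or range.

## Working session

There is one attempt and no reset: what is moved stays moved. The work goes in short steps, Python scripts to look and compute and a tool call to move; the robot and the scene stay as the last step left them, time stands still between calls to the robot, and variables do not carry over. Pictures are saved under pics/ and viewed, and the job is handed in when it is done.

Besides the shell and the picture viewer there is one more tool, called after ">>>" by a JSON object that holds its "op" and its "data". jog_arm: Moves the arm, as the interface text tells. Its arguments: {"type":"object","properties":{"deltas":{"type":"array","items":{"type":"array"}},"squeeze":{"type":"number"}},"required":["deltas"]}

```bash
ls; mkdir -p pics; python3 - <<'E'
from workcell import *
import cv2
s=read_state();print(s)
for n in("scene","side","wrist"):
    p=camera_params(n);print(n,p)
for n in("scene","side"):
    im,d=capture(n)
    cv2.imwrite(f"pics/{n}0.png",im[...,::-1]);
    import numpy as np; np.save(f"pics/{n}0.npy",d); 
print(tcp_to_grasp)
E
```

```text
pics
{'t': 0.0, 'qpos': array([-0.02891212,  0.46946885, -0.04861932,  1.53374783,  0.02408561,
        1.14101026, -0.0822797 ]), 'qd': array([-1.33742313e-03,  1.02333535e-04,  2.28229712e-03,  3.79773672e-05,
       -2.77585847e-03, -2.21655334e-03, -6.09134222e-04]), 'joint_efforts': array([ 1.18357209e-03, -5.10321057e+01, -4.63755790e-02, -2.37716943e+01,
        1.05899444e-02,  7.35067850e-03,  1.56414734e-05]), 'ee_pos': array([6.74383176e+02, 3.57350360e-02, 2.30220206e+02]), 'eef_rot': array([-7.05264473e-04,  7.07077780e-01,  7.07135039e-01, -7.43241547e-04]), 'contact_force': array([-0.77835118, -0.60757275, -0.51820959]), 'wrist_torque': array([ 0.00486381, -0.00096843,  0.00254818]), 'width': 0.9973058403107866}
scene {'vertical_fov': 51.847038451326476, 'cx': 312.69985947409873, 'cy': 199.38500494373415, 'k1': -0.025939272500049758, 'position': array([1063.12027117, -299.46855769,  841.29676645]), 'attitude': array([-0.26036298,  0.79741549,  0.51549311, -0.17494718])}
side {'vertical_fov': 51.124584502192405, 'cx': 322.8387666767272, 'cy': 202.99221210020772, 'k1': 0.020756206733855677, 'position': array([134.58915448, 623.03708224, 539.93940139]), 'attitude': array([ 0.11915384, -0.20331194,  0.85166285, -0.46812071])}
wrist {'vertical_fov': 66.63281613490285, 'cx': 319.1397754196117, 'cy': 201.4260380894409, 'k1': -0.004749502190430639, 'hand_eye': array([[-1.35251454e-03, -9.47129363e-01, -3.20849092e-01,
         8.21977397e+01],
       [ 9.99998470e-01, -9.24980360e-04, -1.48492366e-03,
        -1.17173576e+00],
       [ 1.10963569e-03, -3.20850609e-01,  9.47129165e-01,
        -1.41739607e+02],
       [ 0.00000000e+00,  0.00000000e+00,  0.00000000e+00,
         1.00000000e+00]])}
18.700000000000003
```

View pics/scene0.png

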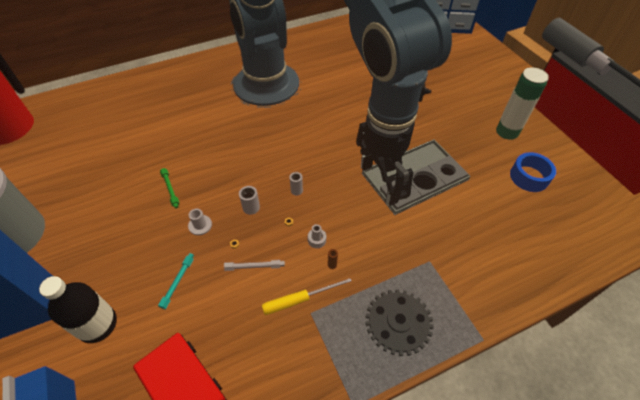

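View pics/side0.png

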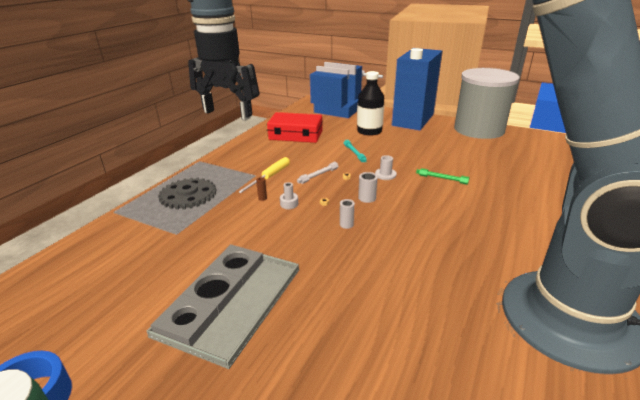

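```bash
cat > h.py <<'E'
import numpy as np, cv2
from workcell import *
from scipy.spatial.transform import Rotation as R
def rot(q): return R.from_quat([q[1],q[2],q[3],q[0]]).as_matrix()
def cam(n,state=None):
    p=camera_params(n); f=200/np.tan(np.radians(p["vertical_fov"]/2))
    if n=="wrist":
        Tt=np.eye(4);Tt[:3,:3]=rot(state["eef_rot"]);Tt[:3,3]=state["ee_pos"]
        T=Tt@p["hand_eye"]; return f,p,T[:3,:3],T[:3,3]
    return f,p,rot(p["attitude"]),np.array(p["position"])
def ray(c,uv):
    f,p,Rm,o=c; uv=np.atleast_2d(uv).astype(float)
    d=(uv-[p["cx"],p["cy"]])/f; s=d.copy()
    for _ in range(8): s=d/(1+p["k1"]*(s**2).sum(1,keepdims=True))
    return np.c_[s,np.ones(len(s))]
def onplane(c,uv,z):
    r=ray(c,uv)@c[2].T; o=c[3]; return o+r*((z-o[2])/r[:,2])[:,None]
def proj(c,P):
    f,p,Rm,o=c; q=(np.atleast_2d(P)-o)@Rm; s=q[:,:2]/q[:,2:]
    s=s*(1+p["k1"]*(s**2).sum(1,keepdims=True)); return s*f+[p["cx"],p["cy"]]
def cloud(c,d):
    v,u=np.mgrid[:400,:640]; r=ray(c,np.c_[u.ravel(),v.ravel()])
    P=(r*d.reshape(-1,1))@c[2].T+c[3]; P[d.ravel()==0]=np.nan; return P.reshape(400,640,3)
E
python3 - <<'E'
import cv2,numpy as np
a=cv2.imread("pics/scene0.png")[150:310,150:360]
cv2.imwrite("pics/c1.png",cv2.resize(a,None,fx=3.7,fy=3.7,interpolation=cv2.INTER_CUBIC))
a=cv2.imread("pics/side0.png")[130:250,240:480]
cv2.imwrite("pics/c2.png",cv2.resize(a,None,fx=3.3,fy=3.3,interpolation=cv2.INTER_CUBIC))
from h import *
for n in("scene","side"):
    P=cloud(cam(n),np.load(f"pics/{n}0.npy"))
    pts={"scene":[(249,190),(296,177),(317,229),(200,215),(255,265),(234,243),(333,258),(425,180),(170,188),(177,280)],"side":[(368,175),(347,202),(289,185),(386,160),(318,172),(345,176),(262,188),(212,288),(442,176),(355,150)]}[n]
    for u,v in pts: print(n,u,v,P[v,u].round(0))
E
```

```text
scene 249 190 [ 434. -198.   51.]
scene 296 177 [434. -75.  39.]
scene 317 229 [599. -91.  41.]
scene 200 215 [ 455. -327.   48.]
scene 255 265 [ 613. -250.   14.]
scene 234 243 [ 536. -276.   10.]
scene 333 258 [685. -92.  48.]
scene 425 180 [559. 236.   8.]
scene 170 188 [ 313. -377.   14.]
scene 177 280 [ 579. -419.   16.]
side 368 175 [ 452. -219.   55.]
side 347 202 [450. -93.  50.]
side 289 185 [598. -92.  56.]
side 386 160 [ 443. -320.   52.]
side 318 172 [ 605. -248.   14.]
side 345 176 [ 534. -266.   10.]
side 262 188 [669. -82.  35.]
side 212 288 [573. 223.  11.]
side 442 176 [ 305. -376.   11.]
side 355 150 [ 569. -412.   17.]
```

View pics/c1.png

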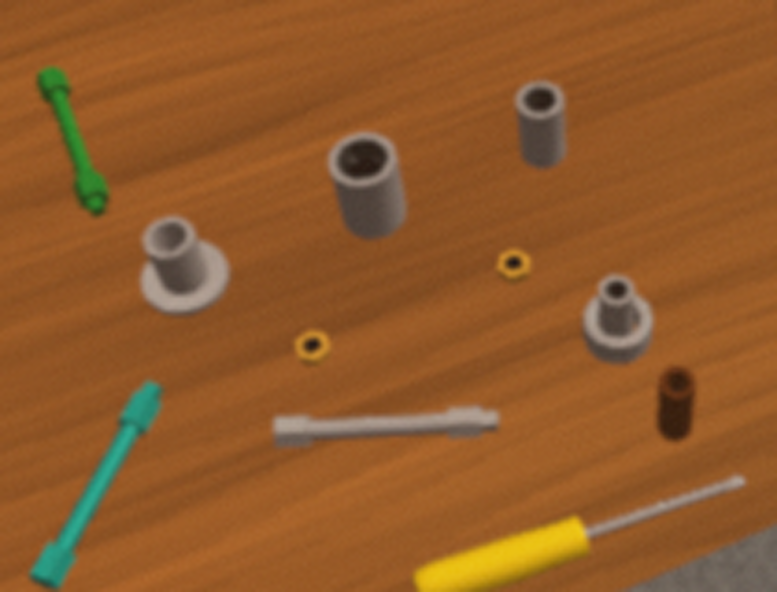

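View pics/c2.png

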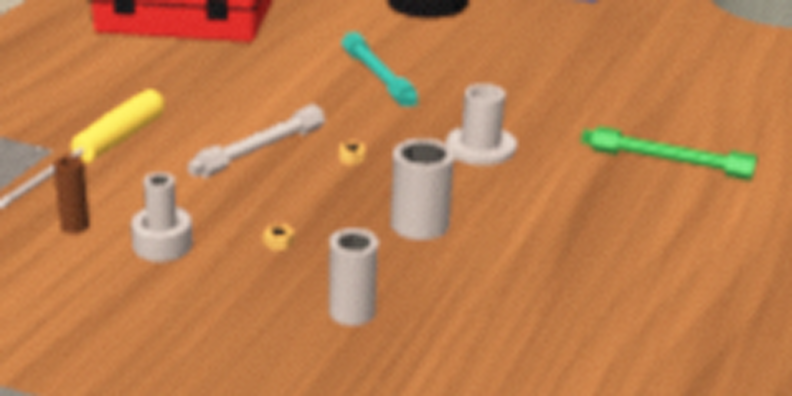

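```bash
python3 - <<'E'
from h import *
from scipy.optimize import least_squares
obs={"small":(598,-92,55,11),"medium":(442,-84,56,16),"large":(443,-209,60,22),"bushing":(449,-324,50,16),"brown":(677,-87,55,11)}
for n in("scene","side"):
    P=cloud(cam(n),np.load(f"pics/{n}0.npy")); im=cv2.imread(f"pics/{n}0.png")
    hsv=cv2.cvtColor(im,cv2.COLOR_BGR2HSV); grey=(hsv[...,1]<90)
    for k,(x,y,h,r) in obs.items():
        m=(np.hypot(P[...,0]-x,P[...,1]-y)<45)&(P[...,2]>26)&(grey if k!="brown" else True)
        Q=P[m]
        if len(Q)<10: print(n,k,len(Q));continue
        # side-wall points: circle fit with known radius
        f=least_squares(lambda c:np.hypot(Q[:,0]-c[0],Q[:,1]-c[1])-r,[x,y],loss="soft_l1",f_scale=2)
        v,u=np.nonzero(m)
        print(n,k,len(Q),"fit",f.x.round(1),"zmax",np.percentile(Q[:,2],[50,98]).round(1),"px",u.min(),u.max(),v.min(),v.max())
E
```

```text
scene small 105 fit [603.4 -95.4] zmax [46.  55.3] px 312 320 225 238
scene medium 152 fit [444.9 -80.3] zmax [49.6 56.8] px 290 301 172 189
scene large 278 fit [ 446.4 -205.8] zmax [53.2 60.9] px 239 257 186 208
scene bushing 182 fit [ 447.9 -337.4] zmax [41.9 51.2] px 189 203 209 225
scene brown 861 fit [678.3 -43.5] zmax [538.8 564.7] px 328 383 25 263
side small 131 fit [604.4 -94.5] zmax [45.6 57.4] px 284 295 182 197
side medium 258 fit [445.6 -79. ] zmax [48.6 58.7] px 340 353 199 219
side large 350 fit [ 447.4 -204.1] zmax [51.1 63. ] px 359 376 172 193
side bushing 145 fit [ 448.  -335.1] zmax [43.6 52.6] px 380 392 156 169
side brown 132 fit [677.1 -88.1] zmax [45.6 57.9] px 256 265 177 191
```

```bash
python3 - <<'E'
from h import *
# extension, tray
for n,pt in(("scene",(255,265)),("side",(318,172))):
    c=cam(n);im=cv2.imread(f"pics/{n}0.png");hsv=cv2.cvtColor(im,cv2.COLOR_BGR2HSV)
    m=(hsv[...,1]<90).astype(np.uint8)
    nl,lab,st,ce=cv2.connectedComponentsWithStats(m)
    i=lab[pt[1],pt[0]]; print(n,i,st[i])
    v,u=np.nonzero(lab==i); W=onplane(c,np.c_[u,v],9)[:,:2]
    ct=cv2.minAreaRect(W.astype(np.float32));print(ct); print(cv2.fitLine(W.astype(np.float32),cv2.DIST_L2,0,.01,.01).ravel())
    P=cloud(c,np.load(f"pics/{n}0.npy"))
    # tray: low-sat points in region
    m=(hsv[...,1]<90)&(P[...,0]>420)&(P[...,0]<760)&(P[...,1]>60)&(P[...,1]<400)&(P[...,2]>-3)&(P[...,2]<40)
    Q=P[m][:,:2].astype(np.float32); print(n,len(Q),cv2.minAreaRect(Q))
im=cv2.imread("pics/side0.png")[220:380,130:320]
cv2.imwrite("pics/c3.png",cv2.resize(im,None,fx=3.7,fy=3.7,interpolation=cv2.INTER_CUBIC))
E
```

```text
scene 118 [224 260  60  10 312]
((607.53125, -252.7001495361328), (133.9026336669922, 18.059133529663086), 68.55768585205078)
[ 3.5612911e-01  9.3443674e-01  6.0802551e+02 -2.5224268e+02]
scene 2908 ((533.1555786132812, 223.18902587890625), (154.48541259765625, 240.19451904296875), 4.069233417510986)
side 44 [297 162  41  22 243]
((609.6388549804688, -257.3969421386719), (150.5086212158203, 35.445899963378906), 68.93186950683594)
[ 3.3952796e-01  9.4059598e-01  6.1080170e+02 -2.5392030e+02]
side 9892 ((602.1502685546875, 206.2432098388672), (294.0892333984375, 289.05499267578125), 4.350500583648682)
```

View pics/c3.png

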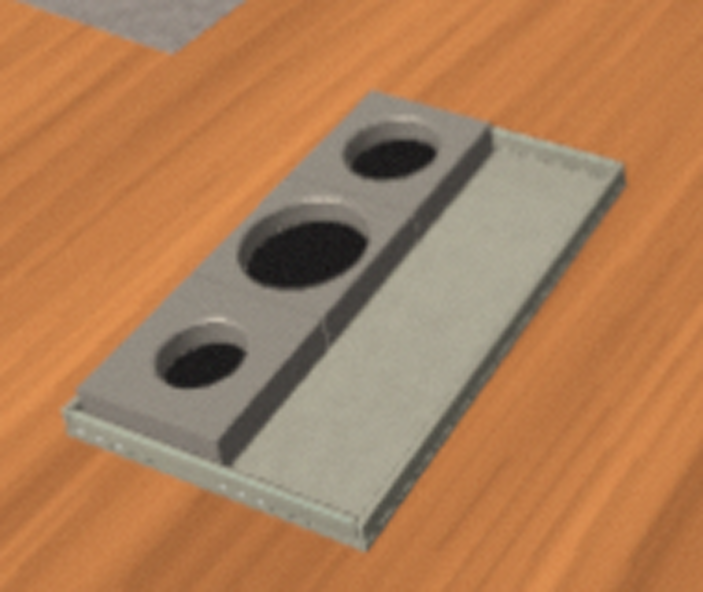

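```bash
python3 - <<'E'
from h import *
n="side";c=cam(n);P=cloud(c,np.load("pics/side0.npy"));hsv=cv2.cvtColor(cv2.imread("pics/side0.png"),cv2.COLOR_BGR2HSV)
B=(P[...,0]>450)&(P[...,0]<700)&(P[...,1]>70)&(P[...,1]<350)
Q=P[B&(P[...,2]>21)&(P[...,2]<30)&(hsv[...,1]<90)][:,:2].astype(np.float32)
print(len(Q),cv2.minAreaRect(Q))
dk=((hsv[...,2]<55)&B).astype(np.uint8)
nl,lab,st,ce=cv2.connectedComponentsWithStats(dk)
for i in range(1,nl):
    if st[i][4]>100:
        v,u=np.nonzero(lab==i);W=onplane(c,np.c_[u,v],10)[:,:2];print(ce[i].round(),st[i],W.mean(0).round(1),W.min(0).round(1),W.max(0).round(1))
        T=onplane(c,np.c_[u,v],24)[:,:2];print("   top",T.min(0).round(),T.max(0).round())
E
```

```text
2725 ((565.617919921875, 227.6815948486328), (76.39369201660156, 225.29974365234375), 4.0326128005981445)
[236. 263.] [225 258  22  10 161] [578.2 146.4] [561.1 129.7] [596.3 162.7]
   top [550. 143.] [584. 175.]
[212. 288.] [197 280  32  18 398] [572.4 222.7] [549.  198.8] [596.5 246.5]
   top [538. 210.] [584. 256.]
[185. 318.] [174 313  22  12 167] [567.2 298.5] [555. 284.] [580.6 312.3]
   top [544. 293.] [569. 321.]
```

>>> {"op": "jog_arm", "data": {"deltas": [[[-24, -17, 20], [0, 0, 0], 0.55], [[-24, -17, 20], [0, 0, 0], 0.55], [[-24, -18, 20], [0, 0, 0], 0.55], [[-23, -18, 20], [0, 0, 0], 0.55], [[0, 0, 0], [0, 0, 0], 0.55]], "squeeze": 40}}

```text
t: 0.6
ee_pos: [601.2, -96.1, 145.4]
eef_rot: [-0.002, 0.706, 0.708, -0.001]
contact_force: [0.1, 0.3, 0.3]
width: 0.546
```

```bash
python3 - <<'E'
from h import *
s=read_state();im,d=capture("wrist");cv2.imwrite("pics/w1.png",im[...,::-1]);c=cam("wrist",s)
print(s["ee_pos"],proj(c,[[604,-95,55],[604,-95,22]]))
P=cloud(c,d);hsv=cv2.cvtColor(im,cv2.COLOR_RGB2HSV)
m=(np.hypot(P[...,0]-604,P[...,1]+95)<14)&(P[...,2]>52)&(P[...,2]<60)
Q=P[m];print(len(Q),Q.min(0),Q.max(0),(Q.min(0)+Q.max(0))/2)
E
```

```text
[601.21098277 -96.12549776 145.36003683] [[324.98634093 204.45839545]
 [324.52308895 192.53961158]]
356 [ 591.84397845 -105.49057699   52.14787231] [612.96299286 -83.58501762  55.81150755] [602.40348565 -94.5377973   53.97968993]
```

View pics/w1.png

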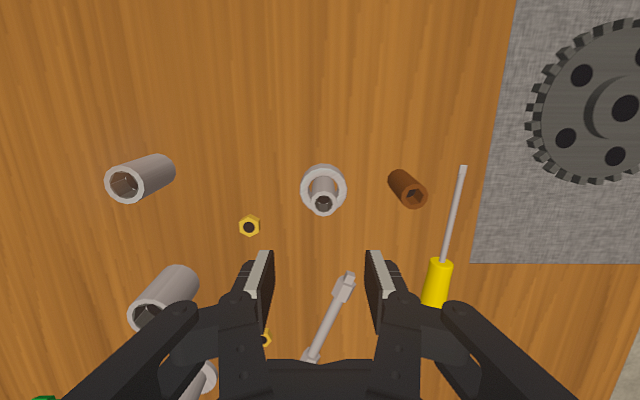

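>>> {"op": "jog_arm", "data": {"deltas": [[[1.5, 1.5, 30], [0, 0, 0], 0.55], [[0, 0, 30], [0, 0, 0], 0.55], [[0, 0, 30], [0, 0, 0], 0.55], [[0, 0, 18], [0, 0, 0], 0.55], [[0, 0, 5], [0, 0, 0], 0.55]]}}

```text
t: 1.15
ee_pos: [612.9, -86.8, 34.6]
eef_rot: [0.002, 0.703, 0.711, 0.006]
contact_force: [-0.5, -0.1, 0.5]
width: 0.549
```

>>> {"op": "jog_arm", "data": {"deltas": [[[0, 0, 0], [0, 0, 0], 0.55]]}}

```text
t: 1.25
ee_pos: [613.3, -85.7, 34.3]
eef_rot: [0.002, 0.703, 0.711, 0.006]
contact_force: [-0.9, -0.7, 0.7]
width: 0.55
```

```bash
cat >> h.py <<'E'
def goto(x,y,z=None,yaw=0.0,state=None):
    """print tool-frame delta to world target; yaw deg of tool y axis from world x, tool down"""
    s=state or read_state(); Rm=rot(s["eef_rot"]); p=s["ee_pos"]
    d=np.array([x,y,p[2] if z is None else z])-p
    a=np.radians(yaw); ty=np.array([np.cos(a),np.sin(a),0]); tz=np.array([0,0,-1.]); tx=np.cross(ty,tz)
    Rt=np.c_[tx,ty,tz]
    rv=np.degrees(R.from_matrix(Rm.T@Rt).as_rotvec())
    print("t",s["t"],"pos",p.round(1),"toolDelta",(Rm.T@d).round(1),"rv",rv.round(2),"w",round(s["width"],3),"F",s["contact_force"].round(1))
E
python3 -c "
from h import *
goto(602.5,-94.7,28)"
```

```text
t 1.25 pos [613.3 -85.7  34.3] toolDelta [ -8.9 -11.    6.1] rv [ 0.67 -0.36  0.7 ] w 0.55 F [-0.9 -0.7  0.7]
```

>>> {"op": "jog_arm", "data": {"deltas": [[[-4.5, -5.5, 0], [0.6, -0.3, 0.7], 0.55], [[-4.5, -5.5, 0], [0, 0, 0], 0.55], [[0, 0, 0], [0, 0, 0], 0.55]]}}

```text
t: 1.55
ee_pos: [604.1, -94.8, 37.2]
eef_rot: [0.002, 0.707, 0.707, 0.002]
contact_force: [0.2, 0.4, -0.4]
width: 0.55
```

```bash
python3 -c "
from h import *
goto(602.5,-94.7,28)"
```

```text
t 1.55 pos [604.1 -94.8  37.2] toolDelta [ 0.1 -1.7  9.2] rv [ 0.32 -0.02  0.01] w 0.55 F [ 0.2  0.4 -0.4]
```

>>> {"op": "jog_arm", "data": {"deltas": [[[0, -1.7, 5], [0.3, 0, 0], 0.55], [[0, 0, 4], [0, 0, 0], 0.55], [[0, 0, 0], [0, 0, 0], 0.0], [[0, 0, 0], [0, 0, 0], 0.0], [[0, 0, 0], [0, 0, 0], 0.0]]}}

```text
t: 2.05
ee_pos: [603.3, -95.4, 29.5]
eef_rot: [0.001, 0.707, 0.707, 0.001]
contact_force: [-0.4, -0.1, 1.1]
width: 0.238
```

>>> {"op": "jog_arm", "data": {"deltas": [[[0, 0, 0], [0, 0, 0], 0.0], [[0, 0, 0], [0, 0, 0], 0.0]]}}

```text
t: 2.25
ee_pos: [603.3, -95.4, 29.5]
eef_rot: [0.001, 0.707, 0.707, 0.001]
contact_force: [0.1, -0.1, 0.5]
width: 0.242
```

```bash
python3 -c "
from h import *
goto(602.5,-94.7,28)"
```

```text
t 2.25 pos [603.3 -95.4  29.5] toolDelta [ 0.7 -0.8  1.5] rv [ 0.18  0.   -0.05] w 0.242 F [ 0.1 -0.1  0.5]
```

>>> {"op": "jog_arm", "data": {"deltas": [[[0, 0, -6], [0, 0, 0], 0.0], [[0, 0, -6], [0, 0, 0], 0.0]], "squeeze": 60}}

```text
t: 2.45
ee_pos: [602.5, -95.2, 41.2]
eef_rot: [0.0, 0.707, 0.707, 0.001]
contact_force: [0.3, 0.0, -0.6]
width: 0.236
```

```bash
python3 -c "
from h import *
goto(603.3,-95.4,60)"
```

```text
t 2.45 pos [602.5 -95.2  41.2] toolDelta [ -0.2   0.8 -18.8] rv [ 0.07 -0.02 -0.03] w 0.236 F [ 0.3  0.  -0.6]
```

>>> {"op": "jog_arm", "data": {"deltas": [[[0, 0.8, -9], [0, 0, 0], 0.0], [[0, 0.3, -10], [0, 0, 0], 0.0], [[0, 0, -10], [0, 0, 0], 0.0], [[0, 0, -20], [0, 0, 0], 0.0], [[0, 0, -20], [0, 0, 0], 0.0]]}}

```text
t: 2.95
ee_pos: [602.6, -94.9, 114.0]
eef_rot: [-0.001, 0.707, 0.707, -0.0]
contact_force: [0.8, 0.0, 0.2]
width: 0.236
```

```bash
python3 - <<'E'
from h import *
goto(562,301,110,4)
im,d=capture("scene");cv2.imwrite("pics/s1.png",im[...,::-1][100:340,140:500]); im,d=capture("side");cv2.imwrite("pics/d1.png",im[...,::-1][100:340,140:500])
a=np.vstack([cv2.imread("pics/s1.png"),cv2.imread("pics/d1.png")]);cv2.imwrite("pics/sd1.png",cv2.resize(a,None,fx=1.25,fy=1.25))
E
```

```text
t 2.95 pos [602.6 -94.9 114. ] toolDelta [395.9 -40.8   4.3] rv [-0.06 -0.04 -4.02] w 0.236 F [0.8 0.  0.2]
```

View pics/sd1.png

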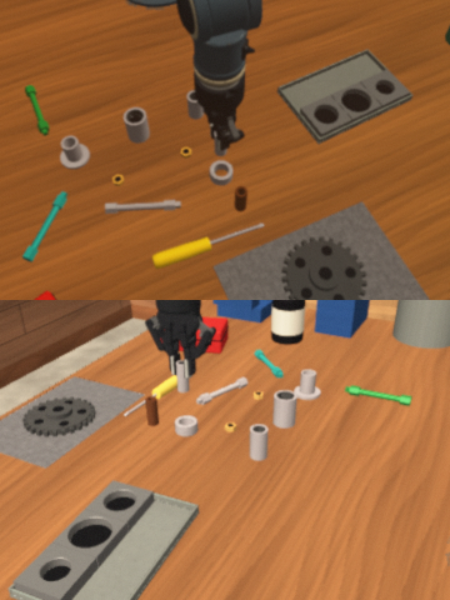

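```bash
python3 - <<'E'
from h import *
for n,fn in(("scene","s1"),("side","d1")):
    c=cam(n);im=cv2.imread(f"pics/{fn}.png");hsv=cv2.cvtColor(im,cv2.COLOR_BGR2HSV)
    dk=(hsv[...,2]<60).astype(np.uint8);nl,lab,st,ce=cv2.connectedComponentsWithStats(dk)
    for i in range(1,nl):
        if st[i][4]<80: continue
        v,u=np.nonzero(lab==i);W=onplane(c,np.c_[u+140,v+100],24)[:,:2]
        if 80<W.mean(0)[1]<340: print(n,(ce[i]+[140,100]).round(),W.min(0).round(),W.max(0).round(),"span",np.ptp(W,0).round(),"floor",onplane(c,np.c_[u+140,v+100],10)[:,:2].mean(0).round(1))
    m=((hsv[...,1]<110)*1).astype(np.uint8); m[:, :0]=0
    nl,lab,st,ce=cv2.connectedComponentsWithStats(m)
    p={"scene":(310,90),"side":(160,245)}[n]
    i=lab[p[1],p[0]] ;v,u=np.nonzero(lab==i); W=onplane(c,np.c_[u+140,v+100],18)[:,:2].astype(np.float32);print("tray",cv2.minAreaRect(W),st[i])
E
```

```text
scene [447. 169.] [546. 283.] [580. 315.] span [33. 33.] floor [554.4 309.4]
scene [425. 180.] [541. 197.] [596. 253.] span [55. 56.] floor [560.3 234. ]
scene [401. 191.] [552. 129.] [595. 173.] span [43. 44.] floor [565.7 158.4]
tray ((494.8341369628906, -41.66790771484375), (1097.85595703125, 729.654052734375), 65.25238800048828) [    0     0   360   240 67723]
side [236. 263.] [550. 143.] [584. 176.] span [34. 33.] floor [578.4 146.5]
side [212. 288.] [538. 209.] [586. 256.] span [48. 47.] floor [572.3 222.7]
side [184. 318.] [543. 293.] [569. 321.] span [26. 28.] floor [567.3 298.6]Traceback (most recent call last):
  File "<stdin>", line 12, in <module>
IndexError: index 245 is out of bounds for axis 0 with size 240
```

>>> {"op": "jog_arm", "data": {"deltas": [[[40, -5, 0], [0, 0, -2], 0.0], [[48, -5, 0], [0, 0, -2], 0.0], [[48, -5, 0], [0, 0, 0], 0.0], [[48, -5, 0], [0, 0, 0], 0.0], [[48, -5, 0], [0, 0, 0], 0.0]]}}

```text
t: 3.55
ee_pos: [569.9, 130.3, 114.9]
eef_rot: [0.005, 0.689, 0.725, 0.0]
contact_force: [0.9, 0.4, -0.4]
width: 0.235
```

```bash
python3 -c "
from h import *
goto(561.7,301.8,110,4)"
```

```text
t 3.55 pos [569.9 130.3 114.9] toolDelta [171.8   0.7   3.7] rv [ 0.45  0.4  -1.03] w 0.235 F [ 0.9  0.4 -0.4]
```

>>> {"op": "jog_arm", "data": {"deltas": [[[45, 0, 0], [0.4, 0.4, -1], 0.0], [[45, 0, 0], [0, 0, 0], 0.0], [[45, 0, 0], [0, 0, 0], 0.0], [[25, 0, 0], [0, 0, 0], 0.0], [[0, 0, 0], [0, 0, 0], 0.0]]}}

```text
t: 4.05
ee_pos: [552.4, 306.0, 112.3]
eef_rot: [-0.003, 0.677, 0.736, 0.0]
contact_force: [-0.9, -0.2, -0.8]
width: 0.235
```

```bash
python3 -c "
from h import *
goto(561.7,301.8,80,4)"
```

```text
t 4.05 pos [552.4 306.  112.3] toolDelta [-5.1  9.1 32.3] rv [-0.2  -0.26  0.78] w 0.235 F [-0.9 -0.2 -0.8]
```

>>> {"op": "jog_arm", "data": {"deltas": [[[-2.5, 5, 10], [0, 0, 0.4], 0.0], [[-2.5, 4, 10], [0, 0, 0.4], 0.0], [[0, 0, 10], [0, 0, 0], 0.0], [[0, 0, 0], [0, 0, 0], 0.0]]}}

```text
t: 4.45
ee_pos: [562.5, 296.1, 77.6]
eef_rot: [-0.002, 0.684, 0.729, -0.002]
contact_force: [-0.5, -0.2, -0.8]
width: 0.239
```

```bash
python3 - <<'E'
from h import *
s=read_state();goto(561.7,301.8,40,4)
im,d=capture("wrist");c=cam("wrist",s);b=im[...,::-1].copy()
for P,r in(((561.7,301.8),19),((567,226.5),30),((572,152.3),24)):
    t=np.linspace(0,6.28,60);
    for q in proj(c,np.c_[P[0]+r*np.cos(t),P[1]+r*np.sin(t),24+0*t]): cv2.circle(b,tuple(int(x) for x in q),1,(0,0,255),-1)
cv2.imwrite("pics/w2.png",b)
E
```

```text
t 4.45 pos [562.5 296.1  77.6] toolDelta [ 5.7 -0.2 37.6] rv [-0.37  0.01 -0.35] w 0.239 F [-0.5 -0.2 -0.8]
```

View pics/w2.png

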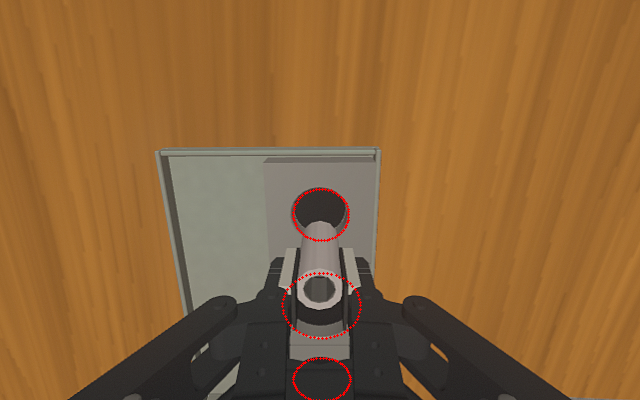

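>>> {"op": "jog_arm", "data": {"deltas": [[[5.5, 0, 5], [0, 0, 0], 0.0], [[0, 0, 5], [0, 0, 0], 0.0], [[0, 0, 0], [0, 0, 0], 0.0]]}}

```text
t: 4.8
ee_pos: [563.5, 300.5, 67.9]
eef_rot: [-0.002, 0.685, 0.728, -0.002]
contact_force: [-0.7, -0.0, -0.7]
width: 0.235
```

```bash
python3 -c "
from h import *
goto(561.7,301.8,40,4)"
```

```text
t 4.8 pos [563.5 300.5  67.9] toolDelta [ 1.5 -1.6 27.9] rv [-0.26  0.   -0.52] w 0.235 F [-0.7 -0.  -0.7]
```

>>> {"op": "jog_arm", "data": {"deltas": [[[1.5, -1.5, 7], [-0.2, 0, -0.5], 0.0], [[0, 0, 8], [0, 0, 0], 0.0], [[0, 0, 7], [0, 0, 0], 0.0], [[0, 0, 4], [0, 0, 0], 0.0], [[0, 0, 0], [0, 0, 0], 0.0]]}}

```text
t: 5.3
ee_pos: [561.4, 302.5, 39.8]
eef_rot: [-0.0, 0.682, 0.732, -0.0]
contact_force: [-0.2, 0.2, -0.1]
width: 0.237
```

```bash
python3 -c "
from h import *
goto(561.7,301.8,40,4)"
```

```text
t 5.3 pos [561.4 302.5  39.8] toolDelta [-0.7  0.2 -0.2] rv [-0.03 -0.01  0.08] w 0.237 F [-0.2  0.2 -0.1]
```

>>> {"op": "jog_arm", "data": {"deltas": [[[0, 0, 0.5], [0, 0, 0], 0.0], [[0, 0, 0], [0, 0, 0], 0.5], [[0, 0, 0], [0, 0, 0], 0.5], [[0, 0, 0], [0, 0, 0], 0.5], [[0, 0, -10], [0, 0, 0], 0.5]]}}

```text
t: 5.8
ee_pos: [561.5, 302.4, 49.7]
eef_rot: [-0.0, 0.682, 0.732, -0.0]
contact_force: [0.2, -0.2, 0.1]
width: 0.498
```

>>> {"op": "jog_arm", "data": {"deltas": [[[0, 0, -20], [0, 0, 0], 0.5], [[0, 0, -30], [0, 0, 0], 0.5], [[-40, -10, -15], [0, 0, 1], 0.8], [[-45, -14, 0], [0, 0, 1], 0.8], [[-45, -14, 0], [0, 0, 1], 0.8]]}}

```text
t: 6.3
ee_pos: [532.7, 177.4, 122.1]
eef_rot: [-0.0, 0.696, 0.718, 0.006]
contact_force: [0.6, -0.9, -0.1]
width: 0.799
```

```bash
python3 -c "
from h import *
goto(445,-80,125,0)
im,d=capture('side');cv2.imwrite('pics/d2.png',cv2.resize(im[200:400,80:340,::-1],None,fx=2.5,fy=2.5))"
```

```text
t 6.3 pos [532.7 177.4 122.1] toolDelta [-254.6  -95.3   -5.9] rv [ 0.48 -0.51  1.71] w 0.799 F [ 0.6 -0.9 -0.1]
```

View pics/d2.png

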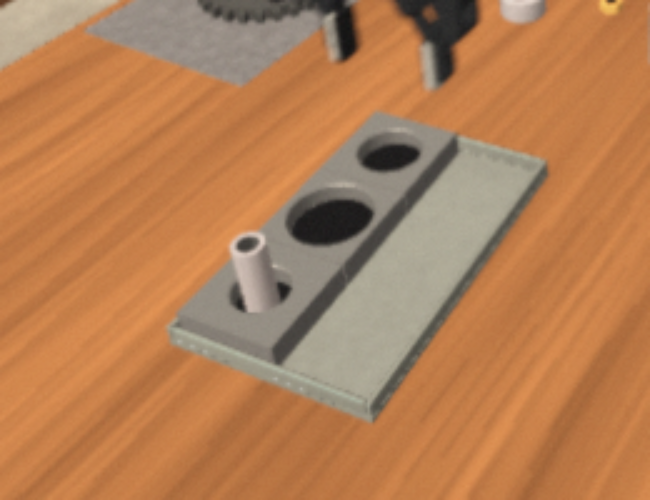

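>>> {"op": "jog_arm", "data": {"deltas": [[[-42, -15, 0], [0, -0.5, 0.8], 0.7], [[-42, -15, 0], [0, 0, 0.5], 0.7], [[-42, -15, 0], [0, 0, 0], 0.7], [[-42, -15, 0], [0, 0, 0], 0.7], [[-42, -15, 0], [0, 0, 0], 0.7]]}}

```text
t: 6.85
ee_pos: [459.0, -41.2, 126.9]
eef_rot: [0.007, 0.707, 0.707, 0.004]
contact_force: [1.3, 0.4, 0.8]
width: 0.695
```

```bash
python3 -c "
from h import *
goto(445,-80,110,0)"
```

```text
t 6.85 pos [459.  -41.2 126.9] toolDelta [-38.7 -14.2  16.8] rv [0.87 0.25 0.03] w 0.695 F [1.3 0.4 0.8]
```

>>> {"op": "jog_arm", "data": {"deltas": [[[-22, -8, 8], [0.8, 0.2, 0], 0.7], [[-14, -5, 8], [0, 0, 0], 0.7], [[0, 0, 0], [0, 0, 0], 0.7]]}}

```text
t: 7.15
ee_pos: [443.8, -85.3, 113.3]
eef_rot: [0.003, 0.711, 0.703, 0.0]
contact_force: [0.1, 0.5, 1.0]
width: 0.7
```

```bash
python3 - <<'E'
from h import *
goto(445,-80,31,0)
s=read_state();im,d=capture("wrist");c=cam("wrist",s);P=cloud(c,d)
m=(np.hypot(P[...,0]-445,P[...,1]+80)<22)&(P[...,2]>52)&(P[...,2]<62)
Q=P[m];print(len(Q),Q.min(0),Q.max(0),((Q.min(0)+Q.max(0))/2).round(1))
E
```

```text
t 7.15 pos [443.8 -85.3 113.3] toolDelta [ 5.5  0.8 82.3] rv [ 0.23  0.19 -0.68] w 0.7 F [0.1 0.5 1. ]
952 [428.33524656 -95.22976022  52.01662598] [459.46463808 -63.02243995  57.0360714 ] [443.9 -79.1  54.5]
```

>>> {"op": "jog_arm", "data": {"deltas": [[[5.5, 0, 12], [0.2, 0.2, -0.6], 0.7], [[0, 0, 15], [0, 0, 0], 0.7], [[0, 0, 10], [0, 0, 0], 0.7]]}}

```text
t: 7.5
ee_pos: [449.3, -74.0, 77.5]
eef_rot: [0.003, 0.704, 0.71, 0.004]
contact_force: [-0.3, -0.0, -0.1]
width: 0.701
```

```bash
python3 -c "
from h import *
goto(444,-79.5,31,0)"
```

```text
t 7.5 pos [449.3 -74.   77.5] toolDelta [-5.5 -5.8 46.5] rv [ 0.56 -0.13  0.42] w 0.701 F [-0.3 -0.  -0.1]
```

>>> {"op": "jog_arm", "data": {"deltas": [[[-4, -4, 8], [0.4, 0, 0.3], 0.7], [[-2, -2, 10], [0, 0, 0], 0.7], [[-1, -1.5, 10], [0, 0, 0], 0.7], [[0, 0, 7], [0, 0, 0], 0.7]]}}

```text
t: 7.9
ee_pos: [441.9, -78.4, 39.0]
eef_rot: [-0.001, 0.705, 0.71, 0.002]
contact_force: [0.2, 0.2, -0.3]
width: 0.699
```

```bash
python3 -c "
from h import *
goto(444,-79.5,31,0)"
```

```text
t 7.9 pos [441.9 -78.4  39. ] toolDelta [-1.1  2.1  8. ] rv [ 0.06 -0.2   0.42] w 0.699 F [ 0.2  0.2 -0.3]
```

>>> {"op": "jog_arm", "data": {"deltas": [[[-1, 2, 4], [0, 0, 0.4], 0.7], [[0, 0, 4], [0, 0, 0], 0.7], [[0, 0, 0], [0, 0, 0], 0.0], [[0, 0, 0], [0, 0, 0], 0.0], [[0, 0, 0], [0, 0, 0], 0.0]]}}

```text
t: 8.4
ee_pos: [444.2, -79.6, 29.7]
eef_rot: [-0.001, 0.707, 0.707, 0.001]
contact_force: [0.0, 0.5, -1.2]
width: 0.347
```

>>> {"op": "jog_arm", "data": {"deltas": [[[0, 0, 0], [0, 0, 0], 0.0], [[0, 0, 0], [0, 0, 0], 0.0]]}}

```text
t: 8.6
ee_pos: [444.1, -79.6, 29.9]
eef_rot: [-0.001, 0.707, 0.707, 0.002]
contact_force: [-0.5, 0.2, -2.0]
width: 0.356
```

```bash
python3 -c "
from h import *
goto(572,152.3,120,4)"
```

```text
t 8.6 pos [444.1 -79.6  29.9] toolDelta [232.4 127.8 -89.2] rv [ 0.05 -0.2  -4.04] w 0.356 F [-0.5  0.2 -2. ]
```

>>> {"op": "jog_arm", "data": {"deltas": [[[0, 0, -15], [0, 0, 0], 0.0], [[0, 0, -30], [0, 0, 0], 0.0], [[0, 0, -30], [0, 0, -1], 0.0], [[25, 14, -10], [0, 0, -1], 0.0], [[38, 21, 0], [0, 0, -1], 0.0]]}}

```text
t: 9.1
ee_pos: [474.5, -20.3, 117.4]
eef_rot: [-0.002, 0.692, 0.722, -0.001]
contact_force: [0.4, 0.1, -1.8]
width: 0.352
```

```bash
python3 -c "
from h import *
goto(572,152.3,115,4)"
```

```text
t 9.1 pos [474.5 -20.3 117.4] toolDelta [168.4 104.6   2.2] rv [-0.22 -0.1  -1.62] w 0.352 F [ 0.4  0.1 -1.8]
```

>>> {"op": "jog_arm", "data": {"deltas": [[[40, 25, 0], [0, 0, -0.8], 0.0], [[40, 25, 0], [0, 0, -0.6], 0.0], [[40, 25, 0], [0, 0, 0], 0.0], [[30, 18, 0], [0, 0, 0], 0.0], [[0, 0, 0], [0, 0, 0], 0.0]]}}

```text
t: 9.6
ee_pos: [563.2, 146.5, 118.9]
eef_rot: [-0.001, 0.681, 0.732, 0.003]
contact_force: [-0.7, 0.5, -1.3]
width: 0.353
```

```bash
python3 -c "
from h import *
goto(572,152.3,75,4)"
```

```text
t 9.6 pos [563.2 146.5 118.9] toolDelta [ 4.9  9.1 44. ] rv [ 0.13 -0.32  0.1 ] w 0.353 F [-0.7  0.5 -1.3]
```

>>> {"op": "jog_arm", "data": {"deltas": [[[3, 4, 14], [0, 0, 0], 0.0], [[0, 3, 15], [0, 0, 0], 0.0], [[0, 0, 15], [0, 0, 0], 0.0], [[0, 0, 0], [0, 0, 0], 0.0]]}}

```text
t: 10.0
ee_pos: [568.3, 147.5, 69.5]
eef_rot: [-0.002, 0.682, 0.731, 0.0]
contact_force: [-1.1, 0.0, -0.9]
width: 0.359
```

```bash
python3 -c "
from h import *
goto(572,152.3,40.5,4)"
```

```text
t 10.0 pos [568.3 147.5  69.5] toolDelta [ 4.4  4.1 29. ] rv [-0.12 -0.17  0.01] w 0.359 F [-1.1  0.  -0.9]
```

Bottom is at ~40 mm, above the 24 mm block. Centre, then lower.

>>> {"op": "jog_arm", "data": {"deltas": [[[4.4, 4, 3], [0, 0, 0], 0.0], [[0, 0, 3], [0, 0, 0], 0.0], [[0, 0, 0], [0, 0, 0], 0.0]]}}

```text
t: 10.3
ee_pos: [571.9, 149.5, 62.1]
eef_rot: [-0.002, 0.683, 0.73, -0.001]
contact_force: [0.6, -0.5, -0.9]
width: 0.351
```

```bash
python3 -c "
from h import *
goto(572,152.3,40.5,4)"
```

```text
t 10.3 pos [571.9 149.5  62.1] toolDelta [ 2.7  0.4 21.6] rv [-0.23 -0.07 -0.22] w 0.351 F [ 0.6 -0.5 -0.9]
```

>>> {"op": "jog_arm", "data": {"deltas": [[[2.7, 0.4, 6], [-0.2, 0, -0.2], 0.0], [[0, 0, 7], [0, 0, 0], 0.0], [[0, 0, 6], [0, 0, 0], 0.0], [[0, 0, 2], [0, 0, 0], 0.0], [[0, 0, 0], [0, 0, 0], 0.0]]}}

```text
t: 10.8
ee_pos: [572.7, 152.5, 40.2]
eef_rot: [-0.0, 0.682, 0.731, 0.001]
contact_force: [-0.1, 0.0, -1.6]
width: 0.354
```

```bash
python3 -c "
from h import *
goto(572,152.3,40.2,4)"
```

```text
t 10.8 pos [572.7 152.5  40.2] toolDelta [-0.2 -0.7  0. ] rv [ 0.1  -0.1  -0.01] w 0.354 F [-0.1  0.  -1.6]
```

>>> {"op": "jog_arm", "data": {"deltas": [[[0, 0, 0.5], [0, 0, 0], 0.0], [[0, 0, 0], [0, 0, 0], 0.6], [[0, 0, 0], [0, 0, 0], 0.6], [[0, 0, 0], [0, 0, 0], 0.6], [[0, 0, -10], [0, 0, 0], 0.6]]}}

```text
t: 11.3
ee_pos: [572.8, 152.5, 50.2]
eef_rot: [-0.0, 0.682, 0.731, 0.001]
contact_force: [0.3, 0.2, -0.8]
width: 0.603
```

>>> {"op": "jog_arm", "data": {"deltas": [[[0, 0, -20], [0, 0, 0], 0.6], [[0, 0, -35], [0, 0, 0], 0.85], [[-38, -12, -12], [0, 0, 1], 0.85], [[-45, -14, 0], [0, 0, 1], 0.85], [[-45, -14, 0], [0, 0, 1], 0.85]]}}

```text
t: 11.8
ee_pos: [543.4, 29.0, 125.2]
eef_rot: [0.002, 0.696, 0.718, 0.007]
contact_force: [0.3, -0.6, -0.9]
width: 0.853
```

```bash
python3 -c "
from h import *
goto(446.8,-205,115,0)
im,d=capture('side');cv2.imwrite('pics/d3.png',cv2.resize(im[200:400,80:340,::-1],None,fx=2.5,fy=2.5))"
```

```text
t 11.8 pos [543.4  29.  125.2] toolDelta [-231.  -103.9    7. ] rv [ 0.74 -0.47  1.77] w 0.853 F [ 0.3 -0.6 -0.9]
```

View pics/d3.png

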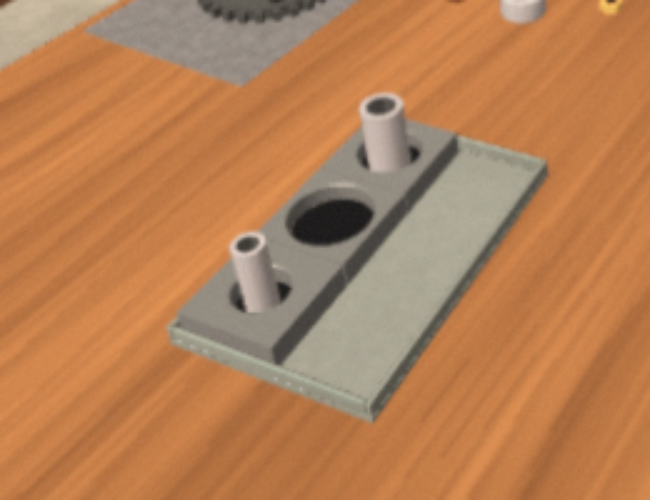

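Small and medium stand in their wells. On to the large socket.

>>> {"op": "jog_arm", "data": {"deltas": [[[-40, -18, 0], [0.6, -0.4, 1], 0.85], [[-42, -19, 0], [0, 0, 0.7], 0.85], [[-42, -19, 0], [0, 0, 0], 0.85], [[-42, -19, 0], [0, 0, 0], 0.85], [[-30, -13, 0], [0, 0, 0], 0.85]]}}

```text
t: 12.35
ee_pos: [454.3, -177.7, 130.4]
eef_rot: [0.005, 0.71, 0.704, 0.001]
contact_force: [0.6, 0.2, -0.8]
width: 0.849
```

```bash
python3 -c "
from h import *
goto(446.8,-205,110,0)"
```

```text
t 12.35 pos [ 454.3 -177.7  130.4] toolDelta [-27.3  -7.4  20.4] rv [ 0.52  0.29 -0.55] w 0.849 F [ 0.6  0.2 -0.8]
```

>>> {"op": "jog_arm", "data": {"deltas": [[[-18, -5, 6], [0.4, 0.2, -0.5], 0.85], [[-8, -2, 8], [0, 0, 0], 0.85], [[0, 0, 0], [0, 0, 0], 0.85]]}}

```text
t: 12.65
ee_pos: [445.1, -209.9, 118.5]
eef_rot: [0.003, 0.711, 0.703, 0.0]
contact_force: [0.0, 0.0, -0.2]
width: 0.852
```

```bash
python3 - <<'E'
from h import *
s=read_state();im,d=capture("wrist");c=cam("wrist",s);P=cloud(c,d)
m=(np.hypot(P[...,0]-446.8,P[...,1]+205)<28)&(P[...,2]>55)&(P[...,2]<66)
Q=P[m];x,y,z=(Q.min(0)+Q.max(0))/2;print(len(Q),Q.min(0),Q.max(0),x,y)
goto(446.3,-205,32,0)
cv2.imwrite("pics/w3.png",im[...,::-1])
E
```

```text
1547 [ 423.9935426  -226.69070357   55.00028065] [ 467.29627871 -182.87313826   61.28606559] 445.6449106572654 -204.78192091549408
t 12.7 pos [ 445.8 -209.2  118.9] toolDelta [ 4.6 -0.1 86.9] rv [ 0.35  0.25 -0.55] w 0.851 F [ 0.  -0.2  0.4]
```

View pics/w3.png

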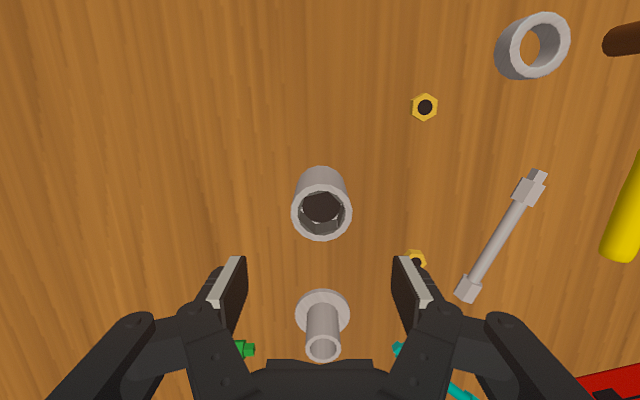

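>>> {"op": "jog_arm", "data": {"deltas": [[[3, -2, 12], [0.3, 0.2, -0.4], 0.85], [[0, -2, 14], [0, 0, 0], 0.85], [[-1, -2, 10], [0, 0, 0], 0.85]]}}

```text
t: 13.0
ee_pos: [443.3, -202.6, 82.4]
eef_rot: [0.002, 0.705, 0.709, 0.002]
contact_force: [0.9, 0.3, 0.7]
width: 0.846
```

```bash
python3 -c "
from h import *
goto(446,-204.9,32,0)"
```

```text
t 13.0 pos [ 443.3 -202.6   82.4] toolDelta [-2.3  2.4 50.4] rv [ 0.3  -0.01  0.34] w 0.846 F [0.9 0.3 0.7]
```

>>> {"op": "jog_arm", "data": {"deltas": [[[-2.5, 1.5, 12], [0.2, 0, 0.3], 0.85], [[-1, 0, 12], [0, 0, 0], 0.85], [[-1, 0, 12], [0, 0, 0], 0.85], [[0, 0, 5], [0, 0, 0], 0.85]]}}

```text
t: 13.4
ee_pos: [445.2, -204.4, 36.5]
eef_rot: [-0.001, 0.705, 0.709, 0.0]
contact_force: [0.3, 0.1, 0.2]
width: 0.851
```

```bash
python3 -c "
from h import *
goto(446,-204.9,32,0)"
```

```text
t 13.4 pos [ 445.2 -204.4   36.5] toolDelta [-0.5  0.8  4.5] rv [-0.06 -0.13  0.29] w 0.851 F [0.3 0.1 0.2]
```

>>> {"op": "jog_arm", "data": {"deltas": [[[-0.5, 0.8, 4.5], [0, 0, 0.3], 0.85], [[0, 0, 0], [0, 0, 0], 0.85], [[0, 0, 0], [0, 0, 0], 0.0], [[0, 0, 0], [0, 0, 0], 0.0], [[0, 0, 0], [0, 0, 0], 0.0]], "squeeze": 70}}

```text
t: 13.9
ee_pos: [446.4, -205.2, 31.4]
eef_rot: [-0.001, 0.708, 0.707, 0.001]
contact_force: [0.1, -0.1, -0.3]
width: 0.492
```

>>> {"op": "jog_arm", "data": {"deltas": [[[0, 0, 0], [0, 0, 0], 0.0], [[0, 0, 0], [0, 0, 0], 0.0]]}}

```text
t: 14.1
ee_pos: [446.0, -205.1, 31.5]
eef_rot: [-0.001, 0.708, 0.707, 0.001]
contact_force: [0.4, -0.6, -4.0]
width: 0.496
```

```bash
python3 -c "
from h import *
goto(567,226.5,140,4)"
```

```text
t 14.1 pos [ 446.  -205.1   31.5] toolDelta [ 432.   120.3 -107.6] rv [-0.04 -0.13 -4.07] w 0.496 F [ 0.4 -0.6 -4. ]
```

>>> {"op": "jog_arm", "data": {"deltas": [[[0, 0, -15], [0, 0, 0], 0.0], [[0, 0, -30], [0, 0, 0], 0.0], [[0, 0, -35], [0, 0, 0], 0.0], [[20, 6, -32], [0, 0, -1], 0.0], [[42, 12, 0], [0, 0, -1], 0.0]]}}

```text
t: 14.6
ee_pos: [460.1, -147.4, 145.4]
eef_rot: [-0.003, 0.699, 0.715, -0.002]
contact_force: [0.8, 0.3, -3.7]
width: 0.496
```

>>> {"op": "jog_arm", "data": {"deltas": [[[46, 13, 0], [0, 0, -1], 0.0], [[46, 13, 0], [0, 0, -1], 0.0], [[46, 13, 0], [0, 0, 0], 0.0], [[46, 13, 0], [0, 0, 0], 0.0], [[46, 13, 0], [0, 0, 0], 0.0]]}}

```text
t: 15.1
ee_pos: [514.9, 90.4, 146.6]
eef_rot: [-0.001, 0.689, 0.725, -0.001]
contact_force: [1.3, 0.3, -3.4]
width: 0.496
```

```bash
python3 -c "
from h import *
goto(567,226.5,135,4)"
```

```text
t 15.1 pos [514.9  90.4 146.6] toolDelta [133.3  58.9  11.3] rv [-0.23  0.   -1.11] w 0.496 F [ 1.3  0.3 -3.4]
```

>>> {"op": "jog_arm", "data": {"deltas": [[[44, 20, 0], [0, 0, -1], 0.0], [[44, 20, 0], [0, 0, 0], 0.0], [[28, 13, 0], [0, 0, 0], 0.0], [[8, 4, 0], [0, 0, 0], 0.0], [[0, 0, 0], [0, 0, 0], 0.0]]}}

```text
t: 15.6
ee_pos: [562.0, 231.8, 143.9]
eef_rot: [-0.004, 0.678, 0.735, -0.002]
contact_force: [0.7, -1.0, -3.1]
width: 0.498
```

```bash
python3 -c "
from h import *
goto(567,226.5,100,4)"
```

```text
t 15.6 pos [562.  231.8 143.9] toolDelta [-5.9  4.9 43.8] rv [-0.43 -0.18  0.64] w 0.498 F [ 0.7 -1.  -3.1]
```

>>> {"op": "jog_arm", "data": {"deltas": [[[-4, 3, 8], [-0.3, 0, 0.5], 0.0], [[0, 0, 14], [0, 0, 0], 0.0], [[0, 0, 14], [0, 0, 0], 0.0], [[0, 0, 0], [0, 0, 0], 0.0]]}}

```text
t: 16.0
ee_pos: [563.7, 220.2, 103.3]
eef_rot: [-0.001, 0.684, 0.73, -0.003]
contact_force: [-0.7, -0.2, -4.1]
width: 0.496
```

```bash
python3 -c "
from h import *
goto(567,226.5,41.5,4)"
```

```text
t 16.0 pos [563.7 220.2 103.3] toolDelta [ 6.2  4.1 61.8] rv [-0.36  0.13 -0.31] w 0.496 F [-0.7 -0.2 -4.1]
```

>>> {"op": "jog_arm", "data": {"deltas": [[[6, 4, 8], [-0.3, 0, -0.3], 0.0], [[0, 0, 12], [0, 0, 0], 0.0], [[0, 0, 12], [0, 0, 0], 0.0], [[0, 0, 0], [0, 0, 0], 0.0]]}}

```text
t: 16.4
ee_pos: [567.4, 225.1, 67.8]
eef_rot: [0.001, 0.683, 0.731, -0.002]
contact_force: [-0.1, -0.3, -3.3]
width: 0.495
```

```bash
python3 -c "
from h import *
goto(567,226.5,41.5,4)"
```

```text
t 16.4 pos [567.4 225.1  67.8] toolDelta [ 1.5 -0.3 26.3] rv [-0.09  0.17 -0.12] w 0.495 F [-0.1 -0.3 -3.3]
```

>>> {"op": "jog_arm", "data": {"deltas": [[[1.5, 0, 7], [0, 0, 0], 0.0], [[0, 0, 8], [0, 0, 0], 0.0], [[0, 0, 7], [0, 0, 0], 0.0], [[0, 0, 3], [0, 0, 0], 0.0], [[0, 0, 0], [0, 0, 0], 0.0]]}}

```text
t: 16.9
ee_pos: [567.9, 227.2, 41.5]
eef_rot: [0.001, 0.683, 0.731, -0.001]
contact_force: [-1.4, -0.8, 1.4]
width: 0.494
```

```bash
python3 -c "
from h import *
goto(567,226.5,41.5,4)"
```

```text
t 16.9 pos [567.9 227.2  41.5] toolDelta [-0.7 -0.9 -0. ] rv [-0.03  0.16 -0.09] w 0.494 F [-1.4 -0.8  1.4]
```

Force went from −3 to +1.4 N: it rests on the well floor. Release and withdraw.

>>> {"op": "jog_arm", "data": {"deltas": [[[0, 0, 0], [0, 0, 0], 0.75], [[0, 0, 0], [0, 0, 0], 0.75], [[0, 0, 0], [0, 0, 0], 0.75], [[0, 0, -10], [0, 0, 0], 0.75], [[0, 0, -20], [0, 0, 0], 0.75]]}}

```text
t: 17.4
ee_pos: [568.2, 227.5, 72.5]
eef_rot: [0.001, 0.683, 0.731, -0.001]
contact_force: [0.4, 0.4, 0.5]
width: 0.752
```

>>> {"op": "jog_arm", "data": {"deltas": [[[0, 0, -35], [0, 0, 0], 0.75], [[-20, 2, -30], [0, 0, 2], 0.5], [[-48, 4, 0], [0, 0, 4], 0.4], [[-48, 4, 0], [0, 0, 4], 0.4], [[-48, 4, 0], [0, 0, 4], 0.4]]}}

```text
t: 17.9
ee_pos: [582.4, 71.8, 148.8]
eef_rot: [0.002, 0.764, 0.646, 0.008]
contact_force: [0.9, -0.3, -0.6]
width: 0.401
```

```bash
python3 -c "
from h import *
goto(608.5,-253,130,-20.3)
im,d=capture('side');cv2.imwrite('pics/d4.png',cv2.resize(im[200:400,80:340,::-1],None,fx=2.5,fy=2.5))"
```

```text
t 17.9 pos [582.4  71.8 148.8] toolDelta [-316.2   79.4   16.5] rv [ 0.69 -0.68 10.75] w 0.401 F [ 0.9 -0.3 -0.6]
```

View pics/d4.png

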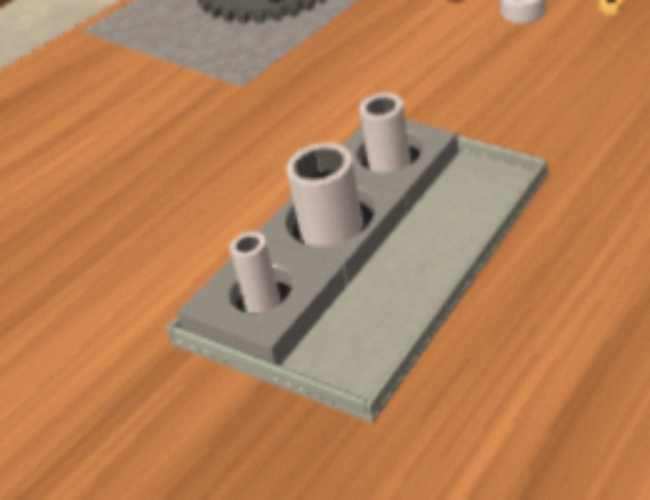

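>>> {"op": "jog_arm", "data": {"deltas": [[[-46, 4, 0], [0.6, -0.6, 4], 0.4], [[-46, 10, 0], [0, 0, 4], 0.4], [[-46, 14, 0], [0, 0, 2.5], 0.4], [[-46, 14, 0], [0, 0, 0], 0.4], [[-46, 14, 0], [0, 0, 0], 0.4]]}}

```text
t: 18.45
ee_pos: [570.1, -170.3, 155.2]
eef_rot: [0.005, 0.823, 0.568, 0.003]
contact_force: [0.8, -0.8, 0.3]
width: 0.401
```

```bash
python3 -c "
from h import *
goto(608.5,-253,120,-20.3)"
```

```text
t 18.45 pos [ 570.1 -170.3  155.2] toolDelta [-63.6  64.9  35.9] rv [ 0.62  0.03 -0.52] w 0.401 F [ 0.8 -0.8  0.3]
```

>>> {"op": "jog_arm", "data": {"deltas": [[[-28, 28, 10], [0.5, 0, -0.5], 0.4], [[-25, 26, 12], [0, 0, 0], 0.4], [[-8, 8, 5], [0, 0, 0], 0.4], [[0, 0, 0], [0, 0, 0], 0.4]]}}

```text
t: 18.85
ee_pos: [606.0, -262.8, 132.6]
eef_rot: [0.005, 0.824, 0.566, 0.001]
contact_force: [-0.1, 0.1, -0.0]
width: 0.401
```

```bash
python3 - <<'E'
from h import *
s=read_state();im,d=capture("wrist");c=cam("wrist",s);P=cloud(c,d)
hsv=cv2.cvtColor(im,cv2.COLOR_RGB2HSV)
m=(hsv[...,1]<70)&(np.hypot(P[...,0]-608,P[...,1]+253)<90)&(P[...,2]>2)&(P[...,2]<25)
nl,lab,st,ce=cv2.connectedComponentsWithStats(m.astype(np.uint8));i=1+np.argmax(st[1:,4])
v,u=np.nonzero(lab==i);W=onplane(c,np.c_[u,v],12)[:,:2].astype(np.float32)
print(len(W),cv2.minAreaRect(W),cv2.fitLine(W,cv2.DIST_L2,0,.01,.01).ravel())
goto(608.5,-253,30,-20.3)
b=im[...,::-1].copy()
a=np.array([.347,.937,0])
for t in(-67.5,-42.5,0,42.5,67.5):
    q=proj(c,np.array([608.5,-253,12])+a*t)[0];cv2.circle(b,tuple(int(x) for x in q),3,(0,0,255),-1)
b[lab==i]=b[lab==i]//2+[0,100,0]
cv2.imwrite("pics/w4.png",b)
E
```

```text
2276 ((607.4546508789062, -252.14830017089844), (137.482421875, 19.37765121459961), 68.98369598388672) [ 3.5781968e-01  9.3379068e-01  6.0874927e+02 -2.4806044e+02]
t 18.9 pos [ 605.9 -262.   133. ] toolDelta [  9.8  -1.7 102.9] rv [ 0.51  0.24 -0.68] w 0.398 F [-0.1 -0.6  0.7]
```

View pics/w4.png

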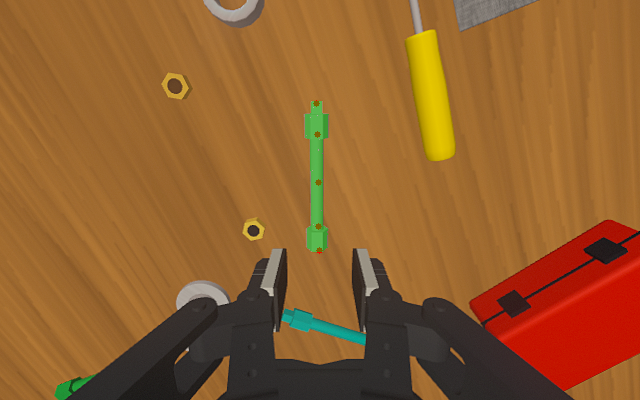

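>>> {"op": "jog_arm", "data": {"deltas": [[[9, 0, 15], [0.4, 0.2, 0], 0.4], [[0, -2, 18], [0, 0, 0], 0.4], [[-2, -2, 18], [0, 0, 0], 0.4], [[-1, -1, 15], [0, 0, 0], 0.4], [[0, 0, 0], [0, 0, 0], 0.4]]}}

```text
t: 19.4
ee_pos: [605.5, -240.3, 64.8]
eef_rot: [-0.002, 0.82, 0.572, 0.003]
contact_force: [0.7, -0.7, 0.4]
width: 0.396
```

```bash
python3 -c "
from h import *
goto(607,-253,3,-21)"
```

```text
t 19.4 pos [ 605.5 -240.3   64.8] toolDelta [-11.9   5.8  61.7] rv [ 0.02 -0.41  0.82] w 0.396 F [ 0.7 -0.7  0.4]
```

>>> {"op": "jog_arm", "data": {"deltas": [[[-9, 4, 6], [0, -0.3, 0.7], 0.4], [[-5, 2, 10], [0, 0, 0], 0.4], [[-1, 0, 12], [0, 0, 0], 0.4], [[-1, 0, 10], [0, 0, 0], 0.4], [[0, 0, 0], [0, 0, 0], 0.4]]}}

```text
t: 19.9
ee_pos: [607.3, -257.3, 24.8]
eef_rot: [0.001, 0.823, 0.568, 0.002]
contact_force: [-0.9, 0.4, -0.8]
width: 0.405
```

```bash
python3 -c "
from h import *
goto(607,-253,3,-21)"
```

```text
t 19.9 pos [ 607.3 -257.3   24.8] toolDelta [ 3.8 -1.8 21.8] rv [ 0.16 -0.13  0.18] w 0.405 F [-0.9  0.4 -0.8]
```

>>> {"op": "jog_arm", "data": {"deltas": [[[4, -1.8, 7], [0.1, 0, 0.1], 0.4], [[0, 0, 7], [0, 0, 0], 0.4], [[0, 0, 4], [0, 0, 0], 0.4], [[0, 0, 0], [0, 0, 0], 0.4]]}}

```text
t: 20.3
ee_pos: [607.3, -252.3, 5.3]
eef_rot: [-0.0, 0.824, 0.567, 0.001]
contact_force: [0.9, 0.4, 0.2]
width: 0.402
```

```bash
python3 -c "
from h import *
goto(607,-253,3,-21)"
```

```text
t 20.3 pos [ 607.3 -252.3    5.3] toolDelta [-0.8  0.   2.3] rv [ 0.07 -0.16  0.07] w 0.402 F [0.9 0.4 0.2]
```

>>> {"op": "jog_arm", "data": {"deltas": [[[0, 0, 2], [0, 0, 0], 0.4], [[0, 0, 0], [0, 0, 0], 0.0], [[0, 0, 0], [0, 0, 0], 0.0], [[0, 0, 0], [0, 0, 0], 0.0], [[0, 0, 0], [0, 0, 0], 0.0]], "squeeze": 60}}

```text
t: 20.8
ee_pos: [607.8, -252.4, 4.0]
eef_rot: [0.0, 0.824, 0.567, 0.002]
contact_force: [-0.3, -0.3, -0.9]
width: 0.111
```

```bash
python3 -c "
from h import *
goto(607,-253,3,-21)"
```

```text
t 20.8 pos [ 607.8 -252.4    4. ] toolDelta [-0.8 -0.6  1. ] rv [ 0.14 -0.16  0.08] w 0.111 F [-0.3 -0.3 -0.9]
```

>>> {"op": "jog_arm", "data": {"deltas": [[[0, 0, -10], [0, 0, 0], 0.0], [[0, 0, -20], [0, 0, 0], 0.0], [[0, 0, -30], [0, 0, 0], 0.0], [[0, 0, -30], [0, 0, 0], 0.0], [[0, 0, -30], [0, 0, 0], 0.0]]}}

```text
t: 21.3
ee_pos: [603.5, -251.2, 124.2]
eef_rot: [-0.005, 0.824, 0.567, -0.002]
contact_force: [-0.0, 0.6, -1.1]
width: 0.112
```

```bash
python3 - <<'E'
from h import *
goto(495,221.5,125,4)
im,d=capture("side");cv2.imwrite("pics/d5.png",cv2.resize(im[60:260,180:440,::-1],None,fx=2.5,fy=2.5))
E
```

```text
t 21.3 pos [ 603.5 -251.2  124.2] toolDelta [ 402.8 -270.2    2.8] rv [ -0.51  -0.25 -24.93] w 0.112 F [-0.   0.6 -1.1]
```

View pics/d5.png

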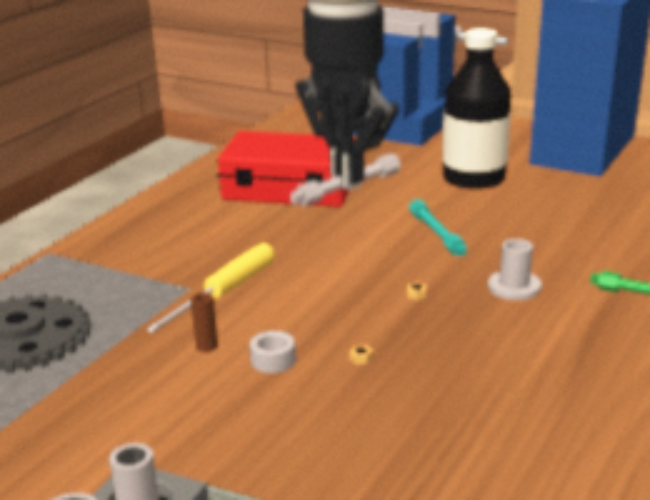

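>>> {"op": "jog_arm", "data": {"deltas": [[[40, -27, 0], [-0.4, -0.2, -3], 0.0], [[40, -25, 0], [0, 0, -3], 0.0], [[42, -23, 0], [0, 0, -3], 0.0], [[43, -20, 0], [0, 0, -3], 0.0], [[44, -18, 0], [0, 0, -3], 0.0]]}}

```text
t: 21.85
ee_pos: [553.8, -25.6, 135.1]
eef_rot: [0.012, 0.745, 0.667, 0.004]
contact_force: [0.7, 0.0, -1.8]
width: 0.105
```

```bash
python3 -c "
from h import *
goto(495,221.5,120,4)"
```

```text
t 21.85 pos [553.8 -25.6 135.1] toolDelta [239.2 -86.2  10.6] rv [  1.27   0.72 -10.39] w 0.105 F [ 0.7  0.  -1.8]
```

>>> {"op": "jog_arm", "data": {"deltas": [[[44, -16, 0], [1.2, 0.7, -3], 0.0], [[44, -14, 0], [0, 0, -3], 0.0], [[44, -12, 0], [0, 0, -3], 0.0], [[44, -10, 0], [0, 0, -1], 0.0], [[30, -6, 0], [0, 0, 0], 0.0]]}}

```text
t: 22.35
ee_pos: [495.4, 192.3, 138.4]
eef_rot: [0.001, 0.68, 0.733, 0.004]
contact_force: [0.8, 0.2, -1.2]
width: 0.113
```

```bash
python3 -c "
from h import *
goto(495,221.5,100,4)"
```

```text
t 22.35 pos [495.4 192.3 138.4] toolDelta [29.1  1.5 38.5] rv [ 0.43 -0.18  0.25] w 0.113 F [ 0.8  0.2 -1.2]
```

>>> {"op": "jog_arm", "data": {"deltas": [[[17, 1, 6], [0.4, 0, 0.2], 0.0], [[6, 0, 10], [0, 0, 0], 0.0], [[0, 0, 10], [0, 0, 0], 0.0], [[0, 0, 0], [0, 0, 0], 0.0]]}}

```text
t: 22.75
ee_pos: [492.8, 221.0, 113.0]
eef_rot: [-0.001, 0.678, 0.735, 0.003]
contact_force: [-0.5, -0.4, -1.3]
width: 0.108
```

```bash
python3 - <<'E'
from h import *
goto(495,221.5,60,4)
s=read_state();im,d=capture("wrist");c=cam("wrist",s);b=im[...,::-1].copy()
cy=np.array([-.07,.9975,0]);o=np.array([495,221.5,4]);cx=np.array([.9975,.07,0])
for t in np.linspace(-115,115,24):
    for e in(-36,35):
        q=proj(c,o+cy*t+cx*e)[0];cv2.circle(b,tuple(int(np.clip(x,-999,999)) for x in q),2,(0,0,255),-1)
cv2.imwrite("pics/w5.png",b)
im,d=capture("side");cv2.imwrite("pics/d6.png",cv2.resize(im[200:400,80:340,::-1],None,fx=2.5,fy=2.5))
E
```

```text
t 22.75 pos [492.8 221.  113. ] toolDelta [ 0.   2.1 53. ] rv [ 0.17 -0.3   0.56] w 0.108 F [-0.5 -0.4 -1.3]
```

View pics/w5.png

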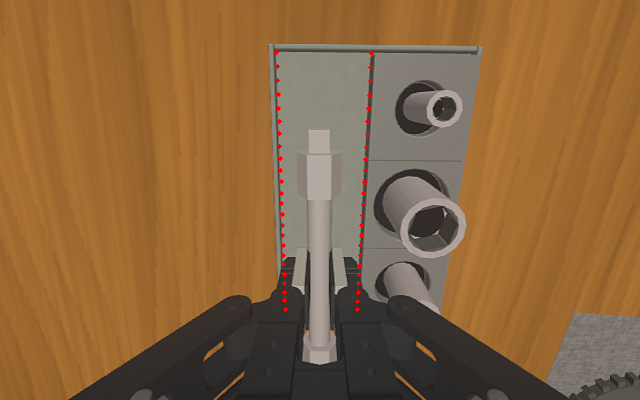

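View pics/d6.png

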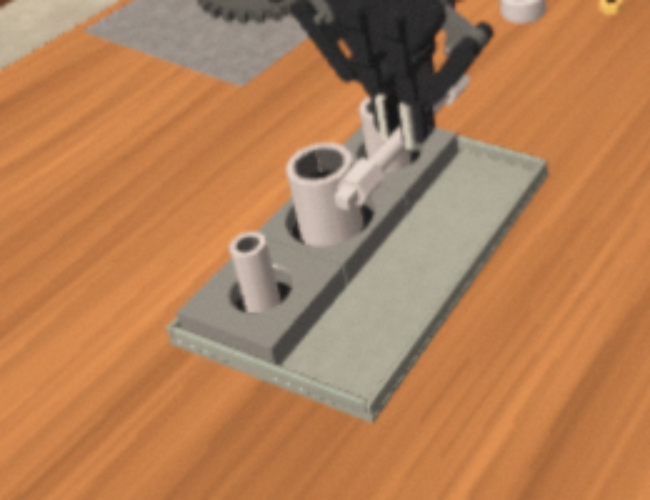

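>>> {"op": "jog_arm", "data": {"deltas": [[[0, 2, 12], [0, -0.2, 0.5], 0.0], [[0, 0, 15], [0, 0, 0], 0.0], [[-1, 0, 15], [0, 0, 0], 0.0], [[0, 0, 10], [0, 0, 0], 0.0], [[0, 0, 0], [0, 0, 0], 0.0]]}}

```text
t: 23.35
ee_pos: [499.2, 215.2, 59.3]
eef_rot: [0.002, 0.686, 0.728, 0.003]
contact_force: [-0.4, -0.3, -2.1]
width: 0.106
```

```bash
python3 -c "
from h import *
goto(495,221.5,8,4)"
```

```text
t 23.35 pos [499.2 215.2  59.3] toolDelta [ 6.6 -4.2 51.3] rv [ 0.43 -0.03 -0.61] w 0.106 F [-0.4 -0.3 -2.1]
```

>>> {"op": "jog_arm", "data": {"deltas": [[[5, -3, 7], [0.4, 0, -0.5], 0.0], [[2, -1, 12], [0, 0, 0], 0.0], [[0, 0, 10], [0, 0, 0], 0.0], [[0, 0, 0], [0, 0, 0], 0.0]]}}

```text
t: 23.75
ee_pos: [495.4, 222.6, 28.6]
eef_rot: [0.0, 0.683, 0.731, 0.001]
contact_force: [-0.1, -0.9, -1.5]
width: 0.112
```

```bash
python3 -c "
from h import *
goto(495,221.5,8,4)"
```

```text
t 23.75 pos [495.4 222.6  28.6] toolDelta [-1.1 -0.5 20.6] rv [ 0.09 -0.07 -0.13] w 0.112 F [-0.1 -0.9 -1.5]
```

>>> {"op": "jog_arm", "data": {"deltas": [[[-1, 0, 6], [0, 0, 0], 0.0], [[0, 0, 7], [0, 0, 0], 0.0], [[0, 0, 5], [0, 0, 0], 0.0], [[0, 0, 1.5], [0, 0, 0], 0.0], [[0, 0, 0], [0, 0, 0], 0.0]]}}

```text
t: 24.25
ee_pos: [495.9, 221.8, 7.8]
eef_rot: [0.0, 0.683, 0.731, 0.001]
contact_force: [-1.1, 0.3, 2.6]
width: 0.105
```

```bash
python3 -c "
from h import *
goto(495,221.5,8,4)"
```

```text
t 24.25 pos [495.9 221.8   7.8] toolDelta [-0.3 -0.9 -0.2] rv [ 0.14 -0.08 -0.11] w 0.105 F [-1.1  0.3  2.6]
```

>>> {"op": "jog_arm", "data": {"deltas": [[[0, 0, 0], [0, 0, 0], 0.3], [[0, 0, 0], [0, 0, 0], 0.3], [[0, 0, 0], [0, 0, 0], 0.3], [[0, 0, -10], [0, 0, 0], 0.3], [[0, 0, -15], [0, 0, 0], 0.3]]}}

```text
t: 24.75
ee_pos: [495.8, 221.7, 33.5]
eef_rot: [0.0, 0.683, 0.731, 0.001]
contact_force: [0.4, 1.0, 0.3]
width: 0.303
```

>>> {"op": "jog_arm", "data": {"deltas": [[[0, 0, -25], [0, 0, 0], 0.3], [[0, 0, -35], [0, 0, 0], 0.3], [[0, 0, -35], [0, 0, 0], 0.3], [[-30, 0, -30], [0, 0, 0], 0.3], [[-45, 0, 0], [0, 0, 0], 0.3]]}}

```text
t: 25.25
ee_pos: [501.6, 153.0, 169.0]
eef_rot: [0.001, 0.678, 0.735, 0.006]
contact_force: [1.0, -0.1, -0.6]
width: 0.301
```

>>> {"op": "jog_arm", "data": {"deltas": [[[-45, 0, 0], [0, 0, 0], 0.3], [[-45, 0, 0], [0, 0, 0], 0.3], [[-30, 0, 0], [0, 0, 0], 0.3], [[0, 0, 0], [0, 0, 0], 0.3]]}}

```text
t: 25.65
ee_pos: [512.8, 23.3, 174.6]
eef_rot: [0.005, 0.681, 0.733, 0.009]
contact_force: [0.4, 0.2, -0.5]
width: 0.298
```

```bash
python3 - <<'E'
from h import *
out=[]
for n,(y0,y1,x0,x1) in(("scene",(100,300,150,490)),("side",(140,390,120,460))):
    im,d=capture(n);out.append(cv2.resize(im[y0:y1,x0:x1,::-1],None,fx=1.7 if n=="scene" else 1.7,fy=1.7 if n=="scene" else 1.0));P=cloud(cam(n),d)
    cv2.imwrite(f"pics/{n}_end.png",cv2.resize(im[y0:y1,x0:x1,::-1],None,fx=2.2,fy=2.2))
    hsv=cv2.cvtColor(im,cv2.COLOR_RGB2HSV)
    for k,(x,y,r) in {"small":(561.7,301.8,22),"large":(567,226.5,30),"medium":(572,152.3,25),"bar":(495,221.5,30),"sleeve":(603,-95,30),"bushing":(448,-336,35)}.items():
        m=(np.hypot(P[...,0]-x,P[...,1]-y)<r)&(P[...,2]<90)&((hsv[...,1]<90))
        Q=P[m]; T=Q[Q[:,2]>np.percentile(Q[:,2],98)-5]
        print(n,k,len(Q),"ztop",np.percentile(Q[:,2],98).round(1),T.mean(0).round(1))
E
```

```text
scene small 229 ztop 64.2 [562.3 302.2  62.5]
scene large 460 ztop 70.3 [568.7 226.2  68.2]
scene medium 326 ztop 66.5 [574.3 151.1  64.4]
scene bar 272 ztop 19.7 [497.  220.7  17.3]
scene sleeve 218 ztop 23.1 [604.6 -95.3  20.7]
scene bushing 448 ztop 49.9 [ 448.1 -336.5   48.2]
side small 621 ztop 66.0 [559.8 304.7  64.4]
side large 1073 ztop 70.8 [566.  229.5  69.3]
side medium 590 ztop 66.7 [571.6 155.3  65.1]
side bar 688 ztop 19.7 [493.8 222.2  17.9]
side sleeve 265 ztop 24.9 [601.6 -91.   22.7]
side bushing 344 ztop 52.2 [ 446.  -332.7   50.2]
```

View pics/scene_end.png

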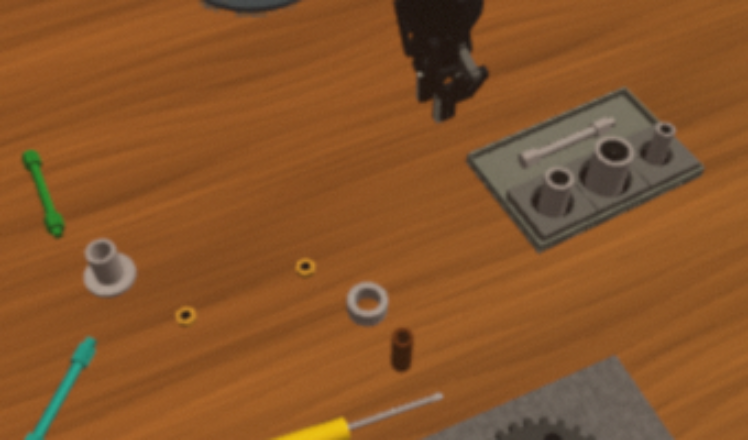

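View pics/side_end.png

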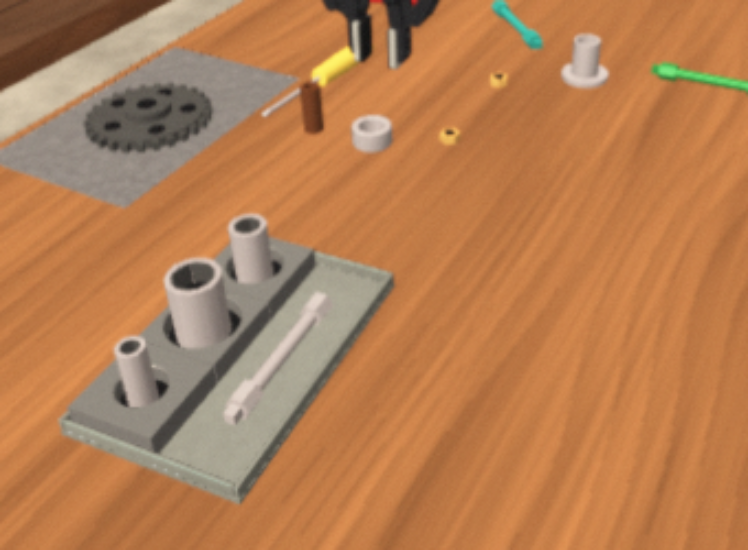

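Both views show all three sockets upright in their own wells. Their tops are at about 65, 66 and 70 mm, as expected when fully down. The bar lies lengthwise in the channel, and the sleeve and bushing haven't moved.

```bash
python3 -c "
from workcell import *
print(hand_in())"
```

```text
the job is handed in; nothing more can be done
None
```

The socket set is in the tray and the job is handed in, at about 26 s of the 118 s allowed. I placed the small, medium and large sockets in that order, each in its own well. I then laid the steel extension bar lengthwise in the channel.

- **Sockets:** the last scene and side views show all three upright. Measured tops were about 64–66 mm (small), 66–67 mm (medium) and 70–71 mm (large), against 65, 66 and 70 mm expected when fully down.
- **Extension bar:** it lies on the tray floor with its collar tops at about 20 mm, roughly 2 mm below the 22 mm expected. The contact force rose as it touched down, and both pictures show it lying flat, so I put the difference down to camera error.
- **Left alone:** the sleeve and the flanged bushing are still standing where they were. I didn't touch the brown look-alike socket or the green and teal look-alike bars.
- **Disagreements:** the two fixed cameras differed by up to about 5 mm on some positions, because each one sees a different side of the parts. No check failed.

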